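# Load the lift hook and index the ratchet lever three clicks

## Robot

A 6-joint arm with a two-finger parallel gripper is mounted at the origin on the work surface. World frame = base frame: x ahead of the robot, y to its left, z up, the work surface at z = 0. Lengths are in mm, angles in rad, forces in N, time in s.
With the tool pointing down it reaches from about 325 to 850 mm from the base axis. Payload 4.4 kg.
Tool frame: the origin (TCP) lies on the mounting face of the last link; the fingertips stand 199 mm ahead of it and the grasp point (between the pads) lies 180 mm ahead of it; z points along the fingers, y is the line along which they close (so a half turn about z gives the same grasp; the last joint's range is limited). The gripper opens to 94 mm and grips with 3 to 60 N. Pads are 16 mm wide; open, the fingers measure 119 mm over their backs; the gripper's body (75 mm by 177 mm) begins 78 mm behind the grasp point.
Start: joints at [-0.15, 0.207, 1.542, -0, 1.393, -0.15], TCP at [575.003, -0.012, 404.647] pointing down, gripper open.
Joint ranges: [-2.73, 2.73], [-0.86, 2.22], [0.23, 2.46], [-1.11, 4.25], [0.08, 2.63], [-2.82, 2.82]. Speed limits (rad/s): [2.79, 2.79, 3.14, 3.14, 3.14, 3.14].

## Interface

Orientations are given as a rotation vector (axis times angle).
In Python, from bench import r, viewer gives the robot as it stands.
- The arm moves only by the tool play_rows, never from a script. Its argument "plan" is a list of rows, each a list of 7 numbers: the gripper command: -1 is fully open, 1 is shut, values between are in proportion, then the shift along the tool's x, y, z in m, then the turn, a rotation vector about the tool's x, y, z in degrees. In form: [[jaw, tx, ty, tz, wx, wy, wz], ...]. A call has 1 to 20 rows; each row is the pose to reach, as a shift and turn from the pose commanded when the call began, along the tool's axes at that moment; what a row does not reach only later rows make up. A row lasts 1/8 s, in which the tool goes at most 62.5 mm and 10.7 degrees, less where a joint would pass 70% of its speed; a pose out of reach is approached as far as the arm can. A call with a gripper value outside its range is refused whole. The fingers move at their own pace and stop on an object; the grip force is fixed at half the most. Time passes only in rows, so rows that repeat a pose let the fingers close. It gives the time, the measured TCP pose, the force, the opening and the grip force at its end, in the units of the state.
- r.sense(): the state, without advancing time (a new reading comes with each control period).
- viewer.read_camera(name): name is "scene" or "side" or "wrist"; returns a dict with "img" (420x560x3 uint8, blue, green, red), "mtx" (3x3 intrinsics, pixels), "R" (3x3) and "t" (3): a world point X has camera coordinates R X + t; the wrist camera has in their place "mount" (4x4, takes a point from camera to tool coordinates, whose origin is the TCP and whose axes are the flange's). Camera axes: x right, y down, z forward; pixel columns grow to the right and rows downward; lengths in mm; the calibration is good to about 2 mm. A picture is of the moment at which its call begins: read the wrist's pose just before it. There is no depth.
- r.sign_off(): hands the job in; it is judged then, once.
Trained networks look in a picture, given as the dict that the camera call returned (one of the last four; its "shot" number tells which), for a name from the list of things; names that differ only in an ending like _2 or _b are one class to them, and where a whole thing is asked for, a point or a joint stands for the part that bears it (a point fixed in the world has none). Each returns a list of dicts, best first, with "confidence" (0 to 1); they miss things now and then, are a little off and sometimes report something else, mostly with a low value. They report only what shows in the picture. A call takes as long as a camera call. They do not tell look-alikes from the thing itself.
- viewer.recognise(picture, name): "bbox" ([left, top, right, bottom] in pixels, round what is visible of it).
- viewer.mark_of(picture, name): "centre" ([row, column] in pixels: a listed point, or the origin of a listed thing).
The state is a dict: "t": time; "qpos": joint angles; "joint_vel": joint speeds; "joint_efforts": joint torques, N m; "tool_pos": TCP position; "eef_rot": TCP orientation; "force": force on the tool from outside, world axes, zero at the start; "wrist_torque": the same for the moment, N m; "width": finger opening in mm; "grasp_force": force on a finger pad.
Only numpy, scipy, OpenCV 4.12 (cv2) and the standard library are available. Lean on these libraries where they do the work, as an engineer would, in place of code of your own. Each camera call takes 0.05 s, during which the arm holds its last target. There are 200 camera calls.

## Task

On the contact-lift unit, hang the stirrup weight by its stirrup on the lift's hook and let go of it before the ratchet lever is moved. Then swing the ratchet lever by its upright handle exactly three clicks, counted by feel, without going on to a fourth (it cannot come back), and finish while still holding the handle there; leave the loose things around alone.

Things in the scene. Friction and masses are not known exactly. Their poses are not given: they have to be found in the camera images.
- unit: fixed lift unit; aluminium base plate 20 mm high spanning its own x -95..+145, y -180..+180 mm. Origin on the table; x to its back (away from the robot at yaw 0), y left, z up; place and yaw vary. Black column 50 x 50 mm, 180 mm tall (186 with its cap), front face at x +40, y -110; the hook carriage rides on its front. Vertical ratchet lever axis at x +20, y +100
- lift: steel carriage on the column's front with the hook (8 mm round bar) that sticks out to the unit's -x. The lever raises it 5 mm per click (25 mm per rad)
- hook_seat (a point): centre line of the hook's flat seat, axes as the unit's, 160 mm above the table at lever rest. The flat runs 13 mm either way along x; behind it the bar rises 6 mm to the carriage; in front the upturned tip ends 28 mm in front (-x) and 20 mm above this point. A hung stirrup bar's centre lies 7 mm above this point
- weight: loose steel weight, about 0.35 kg: disc 60 mm across, 18 high; upright stirrup of 6 mm bar in its own y-z plane, legs at y +-24, cross bar centred 78 above the underside; opening 42 wide, 57 high. On the cross bar stands a round grip stem, 12 mm across, its top at 125. Origin at the centre of its underside, z up. Stands on the right or left of the table (may be swapped with the wafer box)
- stirrup_bar (a point): centre of the stirrup's cross bar (78 mm above the weight's underside), axes as the weight's: the bar runs along y
- handle_mid (a point): on the centre line of the upright black round handle at the ratchet lever's end, 120 mm from its axis: 16 mm across, standing from 83 to 138 mm above the table; this point is at 118. Under the handle a lever bar 14 mm wide, 10 mm thick runs to the axis
- lever (a joint): lever angle, rad: 0 at its rest stop, growing as the handle swings to the unit's +y side. At rest the bar points 0.33 rad to the -y side of the unit's -x. Clicks lie 0.20 (24 mm at the handle) apart, the first between 0.07 and 0.2 (varies). Needs up to 13 N at the handle; at each click it drops by 7 to 12 N with a forward jerk. A spring pushes back; the pawl stops return past a click. Ends at 0.95
- third_notch (a point): point on the lever's toothed steel sector (far side of the axis from the handle) where the pawl's nose lies when seated after the third click; 47 mm from the axis
- pawl_seat (a point): the brass pawl's nose when seated, on the fixed grey pawl block behind the lever axis, 47 mm from it; axes of the block: x away from the lever axis, y left. The block's angle about the axis varies. The third notch's y in this frame counts down from about 25 mm at rest to 0 when seated after the third click; the fourth click comes at about -7 mm
- wafer_box: loose flat round plastic box, 84 mm across, 30 mm high; leave alone
- eyepiece: loose black eyepiece, 42 mm across, 56 mm tall; leave alone
- plain_disc: loose plain steel disc, 56 mm across, 16 mm high, without stirrup; leave alone
Things that resemble listed ones, but are neither listed nor needed, are in the scene too. What is meant by the weight is not brown, and is the larger of those in its own colour.

How it is judged:
By the outcome, as a careful person would: the job done as asked, in the order asked, and still so for the second after the job is handed in, while the arm keeps its last pose, push and grip.
It also fails if it takes over 64 s, if anything falls off the work surface, if the arm or the gripper's body presses on something with over 40 N, if the wrist force passes 120 N, or if a joint passes its speed limit or range.

## Working session

There is one attempt and no reset: what is moved stays moved. The work goes in short steps, Python scripts to look and compute and a tool call to move; the robot and the scene stay as the last step left them, time stands still between calls to the robot, and variables do not carry over. Pictures are saved under pics/ and viewed, at most 10 in all, crops included, and the job is handed in when it is done.

Besides the shell and the picture viewer there is one more tool, called after "Emit:" as name([rows], argument=value, ...), one row to a line, values as JSON. play_rows: Moves the arm, as the interface text tells. Its arguments: {"type":"object","properties":{"plan":{"type":"array"}},"required":["plan"]}

```bash
ls; mkdir -p pics; cat > h.py <<'E'
import numpy as np, cv2
from scipy.spatial.transform import Rotation as Ro
from bench import r, viewer
def cam(name):
    s=r.sense(); p=viewer.read_camera(name)
    if name=="wrist":
        T=np.eye(4); T[:3,:3]=Ro.from_rotvec(s["eef_rot"]).as_matrix(); T[:3,3]=s["tool_pos"]
        W=np.linalg.inv(T@np.array(p["mount"])); p["R"],p["t"]=W[:3,:3],W[:3,3]
    return p
def ray(p,rc):
    R=np.array(p["R"]);t=np.array(p["t"]).ravel()
    d=R.T@np.linalg.solve(np.array(p["mtx"]),[rc[1],rc[0],1.]); return -R.T@t,d/np.linalg.norm(d)
def atz(p,rc,z):
    c,d=ray(p,rc); return c+d*(z-c[2])/d[2]
def tri(obs):
    A=np.zeros((3,3));b=np.zeros(3);
    for p,rc in obs:
        c,d=ray(p,rc);P=np.eye(3)-np.outer(d,d);A+=P;b+=P@c
    x=np.linalg.solve(A,b); return x,[np.linalg.norm(np.cross(x-ray(p,rc)[0],ray(p,rc)[1])) for p,rc in obs]
def proj(p,X):
    v=np.array(p["mtx"])@(np.array(p["R"])@X+np.array(p["t"]).ravel()); return v[:2]/v[2]
E
cat > a.py <<'E'
from h import *
np.set_printoptions(precision=1,suppress=True)
P={n:cam(n) for n in("scene","side")}
Z={"unit":0,"hook_seat":160,"weight":0,"stirrup_bar":78,"handle_mid":118,"third_notch":None,"pawl_seat":None,"wafer_box":0,"eyepiece":0,"plain_disc":0}
for n,p in P.items():
    cv2.imwrite(f"pics/{n}0.png",p["img"]); print(n,ray(p,(210,280)))
    for k,z in Z.items():
        for m in viewer.mark_of(p,k)[:4]:
            print(k,round(m["confidence"],2),np.array(m["centre"]),atz(p,m["centre"],z)[:2] if z is not None else "")
print(r.sense())
E
python3 a.py
```

```text
pics
scene (array([1167.8,  142.7, 1112.3]), array([-0.6, -0.2, -0.8]))
unit 0.56 [276.1 279.8] [610.3 -15.4]
hook_seat 0.76 [221.3 241.5] [ 578.5 -119.9]
weight 0.67 [182.8 167. ] [ 415.  -414.8]
weight 0.55 [196.  202.1] [ 430.  -299.7]
weight 0.52 [169.9 203.9] [ 338.7 -330.4]
stirrup_bar 0.69 [170.6 166.3] [ 429.1 -395. ]
stirrup_bar 0.68 [183.6 199.1] [ 445.2 -291.9]
stirrup_bar 0.43 [156.7 199. ] [ 356.  -328.1]
handle_mid 0.73 [226.6 318.8] [512.6  53.7]
third_notch 0.68 [292.  323.1] 
pawl_seat 0.61 [288.6 313.3] 
wafer_box 0.88 [238.1 412.7] [397.7 293.2]
eyepiece 0.64 [221.9 161.1] [ 545.3 -374.3]
plain_disc 0.69 [237.9 415.3] [395.  299.8]
plain_disc 0.52 [197.7 291.3] [362.2 -55.3]
side (array([-187.7, -785.9,  828.9]), array([ 0.6,  0.6, -0.6]))
unit 0.8 [214.7 302.4] [619.6 -10.7]
hook_seat 0.68 [192.5 328. ] [ 574.1 -139.7]
weight 0.9 [329.9 367.6] [ 424.  -400.5]
weight 0.69 [331.1 316.9] [ 342.7 -327.5]
weight 0.65 [303.1 333.5] [ 429.2 -298.1]
stirrup_bar 0.85 [303.3 370.2] [ 425.5 -396.7]
stirrup_bar 0.82 [276.2 336.1] [ 435.1 -294.8]
stirrup_bar 0.63 [321.5 316.9] [ 310.4 -354. ]
handle_mid 0.88 [184.  255.5] [512.7  63.2]
third_notch 0.58 [170.5 286.5] 
pawl_seat 0.56 [168.6 290. ] 
wafer_box 0.73 [201.7 177.5] [398.7 292.3]
eyepiece 0.83 [292.3 388. ] [ 546.6 -363.4]
plain_disc 0.91 [264.3 240.6] [359.3 -49.9]
plain_disc 0.7 [169.5 288.8] [764.3 194.2]
{'t': 1.1, 'qpos': array([-0.2,  0.2,  1.5, -0. ,  1.4, -0.2]), 'joint_vel': array([-0.,  0., -0.,  0.,  0.,  0.]), 'joint_efforts': array([  0. , -37.1, -28.2,   0.1,   0. ,   0. ]), 'tool_pos': array([575. ,   0. , 404.7]), 'eef_rot': array([2.2, 2.2, 0. ]), 'force': array([-0.3,  0.3,  1.1]), 'wrist_torque': array([ 0., -0.,  0.]), 'grasp_force': 0.0, 'width': 94.16946468189855}
```

```bash
python3 - <<'E'
import cv2,numpy as np
a=cv2.imread("pics/scene0.png");b=cv2.imread("pics/side0.png")
c=np.hstack([cv2.resize(a[130:330,120:320],(400,400),interpolation=3),cv2.resize(b[220:420,260:460],(400,400),interpolation=3)])
cv2.imwrite("pics/c0.png",c)
E
```

```text
(no output)
```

View pics/scene0.png

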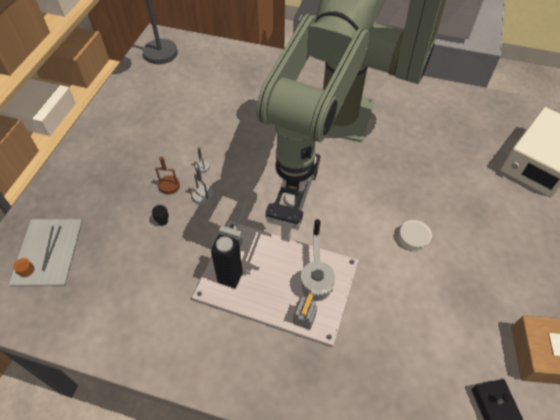

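View pics/side0.png

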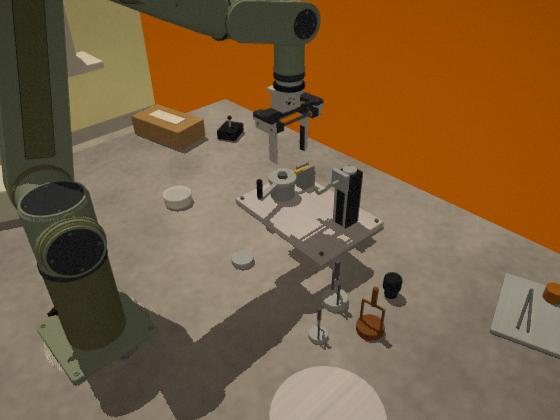

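View pics/c0.png

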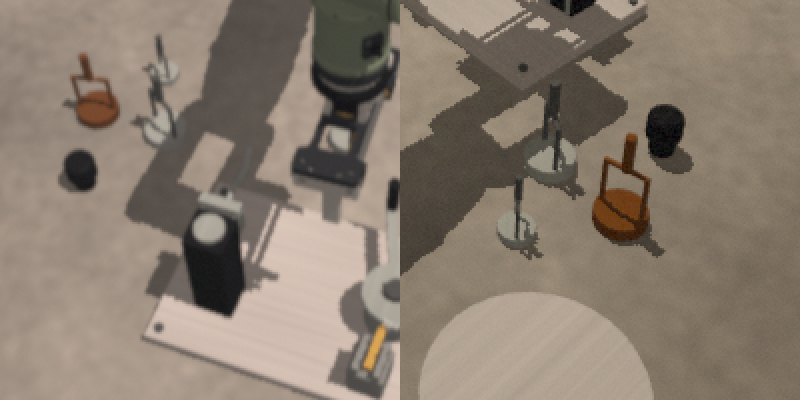

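The weight is the larger silver one, at scene (196,202) / side (303,333), about (430,-299). The brown one (182,167) and the small silver one (170,204) are decoys. The unit's column is near scene (228,260) and the handle near (318,228). Next I'll triangulate and take a wrist look.

```bash
cat > b.py <<'E'
from h import *
np.set_printoptions(precision=1,suppress=True)
a=cam("scene");b=cam("side");w=cam("wrist")
print("bar",tri([(a,(183.6,199.1)),(b,(276.2,336.1))]))
print("hook",tri([(a,(221.3,241.5)),(b,(192.5,328))]))
print("handle",tri([(a,(226.6,318.8)),(b,(184,255.5))]))
print("notch",tri([(a,(292,323.1)),(b,(170.5,286.5))]))
print("pawl",tri([(a,(288.6,313.3)),(b,(168.6,290))]))
cv2.imwrite("pics/w0.png",w["img"])
for k,z in {"unit":0,"hook_seat":160,"weight":0,"stirrup_bar":78,"handle_mid":118,"third_notch":80,"pawl_seat":80}.items():
    for m in viewer.mark_of(w,k)[:3]: print(k,round(m["confidence"],2),np.array(m["centre"]),atz(w,m["centre"],z)[:2])
E
python3 b.py
```

```text
bar (array([ 440.4, -292.8,   72.6]), [np.float64(1.7132870064619607), np.float64(1.7132870064619936)])
hook (array([ 578.8, -127. ,  153.3]), [np.float64(6.748945172810986), np.float64(6.748945172811036)])
handle (array([511.4,  56.5, 120.3]), [np.float64(3.502361549163113), np.float64(3.5023615491630293)])
notch (array([662.6, 102.2,  80.4]), [np.float64(2.172296224729821), np.float64(2.1722962247299797)])
pawl (array([663.9,  82.5,  93.3]), [np.float64(2.399203057793642), np.float64(2.399203057793709)])
unit 0.87 [204.9 305.6] [604.  -23.5]
hook_seat 0.87 [365.3 273.6] [ 567.8 -121.8]
weight 0.89 [384.1 186.4] [ 433.9 -294.2]
handle_mid 0.87 [155.5 205.9] [511.9  49. ]
third_notch 0.93 [ 88. 391.] [673.1 105.4]
pawl_seat 0.77 [117.3 391.4] [675.7  80. ]
```

View pics/w0.png

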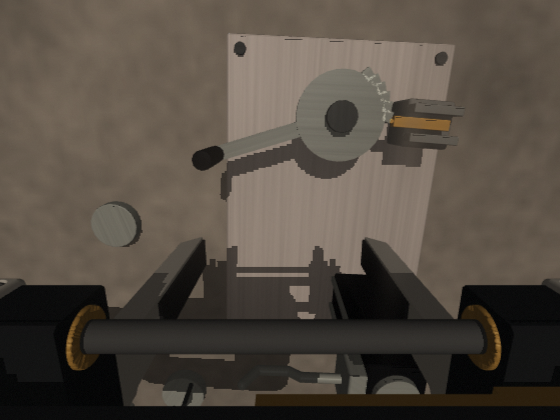

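The wrist view shows the lever hub near (342,117), the handle at (207,157), and the plate's top corners at (228,36) and (453,45). The gripper hides the hook area. I'll get the unit's yaw and then look at the weight from above.

```bash
python3 - <<'E'
from h import *
np.set_printoptions(precision=1,suppress=True)
w=cam("wrist")
for n,rc,z in [("cornFL",(36,228),20),("cornBL",(45,453),20),("boltF",(48,240),22),("boltB",(58,441),22),("frontlow",(235,228),20),("hub",(117,342),90),("handletop",(155,204),138)]: print(n,atz(w,rc,z))
print(ray(w,(210,280)),atz(w,(210,280),50)); print(np.array(w["mount"]))
print(Ro.from_rotvec(r.sense()["eef_rot"]).as_matrix())
E
```

```text
cornFL [519.  162.2  20. ]
cornBL [753.2 153.5  20. ]
boltF [531.3 150.5  22. ]
boltB [741.4 140.7  22. ]
frontlow [509.1 -55.9  20. ]
hub [628.4  80.2  90. ]
handletop [515.2  51.4 138. ]
(array([575.9,  74.8, 385. ]), array([-0. , -0.3, -1. ])) [572.5 -16.4  50. ]
[[-0.  -1.  -0.3 74.8]
 [ 1.  -0.  -0.   0.9]
 [-0.  -0.3  1.  19.6]
 [ 0.   0.   0.   1. ]]
[[-0.  1.  0.]
 [ 1.  0. -0.]
 [-0.  0. -1.]]
```

Emit:
play_rows([
  [-1,-0.06,-0.017,0,0,0,-10],
  [-1,-0.12,-0.034,0,0,0,-20],
  [-1,-0.18,-0.051,0,0,0,-30],
  [-1,-0.24,-0.068,0,0,0,-40],
  [-1,-0.295,-0.085,0,0,0,-50],
  [-1,-0.295,-0.085,0,0,0,-60],
  [-1,-0.295,-0.085,0,0,0,-70],
  [-1,-0.295,-0.085,0,0,0,-80],
  [-1,-0.295,-0.085,0,0,0,-90],
  [-1,-0.295,-0.085,0,0,0,-90],
  [-1,-0.295,-0.085,0,0,0,-90],
])

```text
t: 3.02
tool_pos: [490.0, -295.0, 404.6]
eef_rot: [-0.004, -3.142, -0.0]
force: [-0.4, -0.2, -0.2]
width: 94.4
grasp_force: 0.0
```

```bash
cat > w.py <<'E'
from h import *
import sys
np.set_printoptions(precision=1,suppress=True)
w=cam("wrist"); cv2.imwrite("pics/%s.png"%sys.argv[1],w["img"])
print(r.sense()["tool_pos"],ray(w,(210,280)))
for k,z in {"unit":0,"hook_seat":160,"weight":0,"stirrup_bar":78,"handle_mid":118}.items():
    for m in viewer.mark_of(w,k)[:3]: print(k,round(m["confidence"],2),np.array(m["centre"]),atz(w,m["centre"],z)[:2])
    if k=="weight": print([(np.array(m["bbox"]),round(m["confidence"],2)) for m in viewer.recognise(w,k)])
E
python3 w.py w1
```

```text
[ 490.  -295.   404.6] (array([ 415.9, -295.1,  385. ]), array([ 0.3, -0. , -1. ]))
unit 0.89 [271.4 496.7] [606.2 -13.3]
weight 0.96 [133.8 187. ] [ 427.8 -407.9]
weight 0.79 [ 45.2 244.9] [ 333.1 -336.5]
weight 0.69 [138.  283.5] [ 433.  -294.4]
[(array([223. ,  18.4, 263.3,  69.1]), 0.74), (array([257.7, 111. , 309.1, 167. ]), 0.72), (array([135.7, 107.6, 214.8, 163.8]), 0.63)]
stirrup_bar 0.96 [140.7 283.2] [ 432.  -294.8]
stirrup_bar 0.95 [136.8 164.6] [ 428.  -406.3]
stirrup_bar 0.56 [ 33.6 237. ] [ 340.7 -334.7]
```

View pics/w1.png

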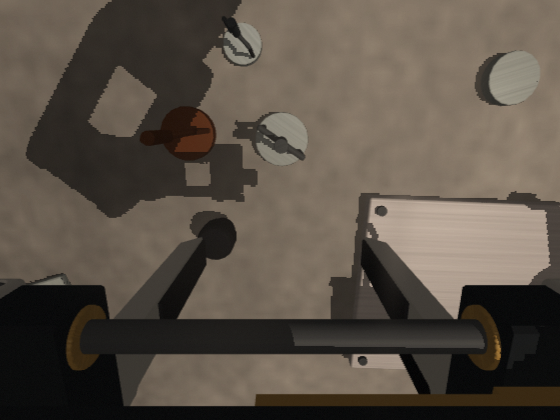

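The silver weight is at (281,138), with its bar running roughly from (262,128) to (303,157). I'll enlarge it for the bar's angle.

```bash
python3 - <<'E'
import cv2
a=cv2.imread("pics/w1.png")[95:185,230:330]
cv2.imwrite("pics/c1.png",cv2.resize(a,(800,600)[:1]+(720,) if 0 else (600,540),interpolation=3))
E
```

```text
(no output)
```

View pics/c1.png

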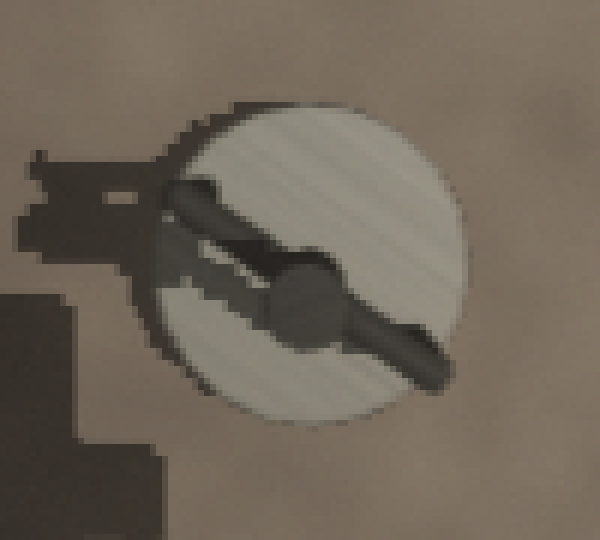

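In the crop, the bar ends are at px (261.7,128.3) and (302.5,157), and the stem top is at (281.3,146.3).

```bash
python3 - <<'E'
from h import *
np.set_printoptions(precision=1,suppress=True)
w=cam("wrist")
a=atz(w,(128.3,261.7),78);b=atz(w,(157,302.5),78);print(a,b,b-a,(a+b)/2,np.linalg.norm(b-a),np.degrees(np.arctan2((b-a)[0],(b-a)[1])))
print("stem",atz(w,(146.3,281.3),125)); print("disc",atz(w,(138.5,282),15))
E
```

```text
[ 420.6 -315.    78. ] [ 447.3 -276.5   78. ] [26.7 38.5  0. ] [ 434.  -295.8   78. ] 46.82386857838086 34.70444267678702
stem [ 433.9 -296.5  125. ]
disc [ 432.9 -296.2   15. ]
```

Emit:
play_rows([
  [-0.2,0.03,-0.001,0,0,0,10],
  [-0.2,0.056,-0.001,0,0,0,20],
  [-0.2,0.056,-0.001,0.03,0,0,30],
  [-0.2,0.056,-0.001,0.06,0,0,34.7],
  [-0.2,0.056,-0.001,0.09,0,0,34.7],
  [-0.2,0.056,-0.001,0.12,0,0,34.7],
  [-0.2,0.056,-0.001,0.12,0,0,34.7],
  [1,0.056,-0.001,0.12,0,0,34.7],
  [1,0.056,-0.001,0.12,0,0,34.7],
  [1,0.056,-0.001,0.12,0,0,34.7],
  [1,0.056,-0.001,0.12,0,0,34.7],
  [1,0.056,-0.001,0.12,0,0,34.7],
])

```text
t: 4.92
tool_pos: [434.0, -296.2, 284.9]
eef_rot: [0.937, 2.998, -0.001]
force: [1.1, -0.3, -3.7]
width: 11.6
grasp_force: 30.0
```

Emit:
play_rows([
  [1,0,0,-0.03,0,0,0],
  [1,0,0,-0.07,0,0,0],
  [1,0,0,-0.11,0,0,0],
  [1,0,0,-0.145,0,0,-3],
  [1,-0.02,0.034,-0.165,0,0,-9],
  [1,-0.04,0.068,-0.165,0,0,-16],
  [1,-0.06,0.102,-0.165,0,0,-23],
  [1,-0.08,0.136,-0.165,0,0,-29],
  [1,-0.093,0.157,-0.165,0,0,-32.4],
  [1,-0.093,0.157,-0.165,0,0,-32.4],
  [1,-0.093,0.157,-0.165,0,0,-32.4],
  [1,-0.093,0.157,-0.165,0,0,-32.4],
])

```text
t: 6.42
tool_pos: [599.0, -220.4, 449.3]
eef_rot: [-0.065, -3.14, -0.0]
force: [0.8, -0.1, -3.2]
width: 11.4
grasp_force: 30.0
```

```bash
python3 w.py w2; python3 - <<'E'
from h import *
a=cam("scene");b=cam("side")
for n,p in(("scene",a),("side",b)):
    for k in ("hook_seat","stirrup_bar"): print(n,k,[(m["centre"],round(m["confidence"],2)) for m in viewer.mark_of(p,k)[:2]])
E
```

```text
[ 599.1 -220.4  449.6] (array([ 525. , -217.6,  429.8]), array([ 0.3, -0. , -1. ]))
unit 0.61 [181.4 433.5] [610.2 -15.3]
hook_seat 0.7 [166.1 390.3] [ 563.7 -128.2]
weight 0.94 [210.2 281.6] [ 642.  -224.2]
weight 0.86 [ 46.1 124.4] [ 425.1 -407.9]
weight 0.35 [245.2 282.5] [ 694.2 -225.2]
[(array([241.2, 178.1, 328.5, 293.1]), 0.83), (array([ 53. ,   4.6, 151.1,  76.1]), 0.69)]
stirrup_bar 0.76 [28.7 89.2] [ 426.1 -405.6]
stirrup_bar 0.69 [242.2 283. ] [ 659.8 -223.1]
handle_mid 0.35 [245.1 546.8] [659.5  52.8]
scene hook_seat [([219.1, 242.2], 0.7)]
scene stirrup_bar [([199.3, 192.5], 0.88), ([169.1, 166.4], 0.74)]
side hook_seat [([263.4, 240.4], 0.73), ([190.8, 325.1], 0.69)]
side stirrup_bar [([304.3, 371.1], 0.93), ([172.9, 362.9], 0.56)]
```

View pics/w2.png

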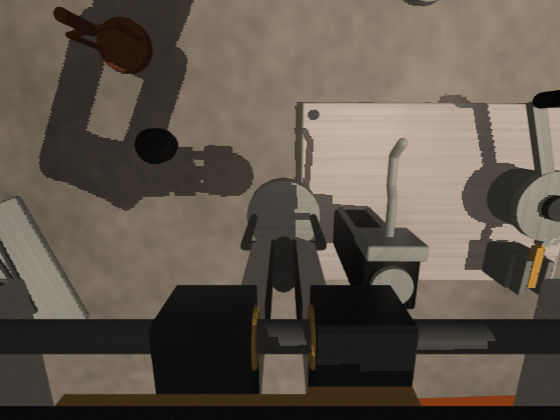

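The hook's tip is at (403,143), its bar runs down column ~392, and it meets the carriage at (392,232). The held weight hangs at (283,210), with its bar square to the hook.

```bash
python3 - <<'E'
from h import *
np.set_printoptions(precision=1,suppress=True)
w=cam("wrist")
print("tip",atz(w,(143,404),178)); print("root",atz(w,(232,390.5),166)); print("bend1",atz(w,(186,391),160))
for n in [(563.7,-128.2,160)]: print(proj(w,np.array(n)))
y=-0.04;U=lambda a,b,z:np.array([604+a*np.cos(y)-b*np.sin(y),-21+a*np.sin(y)+b*np.cos(y),z])
for X in [U(-95,-180,20),U(-95,180,20),U(-37,-110,160),U(-37-28,-110,180),U(-24,-110,160),U(-50,-110,160)]: print(X,proj(w,X))
print("bolt",atz(w,(114,314),22),U(-83,-168,22)); print("plate corner",atz(w,(103,298),20))
# bar of held weight
print("legs",atz(w,(220,252),445-206-3),atz(w,(220,317),236), proj(w,np.array([599,-220.4,240.])))
E
```

```text
tip [ 544.6 -123.9  178. ]
root [ 621.7 -126.9  166. ]
bend1 [ 582.  -126.3  160. ]
[389.8 164.9]
[ 501.9 -197.1   20. ] [298.5 102.1]
[516.3 162.7  20. ] [592.9 101.7]
[ 562.6 -129.4  160. ] [388.4 163.7]
[ 534.7 -128.3  180. ] [399.9 130.1]
[ 575.6 -130.   160. ] [387.1 178.9]
[ 549.6 -128.9  160. ] [389.7 148.1]
bolt [ 516.7 -178.5   22. ] [ 514.3 -185.5   22. ]
plate corner [ 502.9 -197.7   20. ]
legs [ 584.5 -239.3  236. ] [ 586.2 -197.9  236. ] [282.6 242.4]
```

```bash
python3 - <<'E'
import cv2
a=cv2.imread("pics/w2.png")[130:250,350:450]
cv2.imwrite("pics/c2.png",cv2.resize(a,(500,600),interpolation=3))
E
```

```text
(no output)
```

View pics/c2.png

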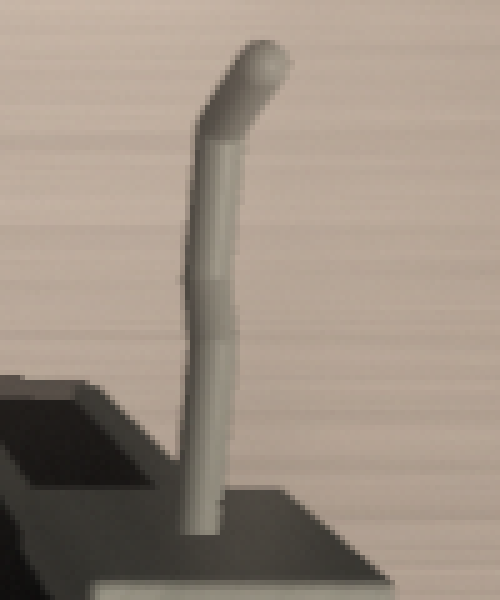

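```bash
python3 - <<'E'
from h import *
np.set_printoptions(precision=1,suppress=True)
w=cam("wrist")
a=atz(w,(157.6,393.8),162);b=atz(w,(186,391.4),162);print(a,b,(a+b)/2,"tip",atz(w,(143,403),178))
s=r.sense();print(s["tool_pos"])
E
```

```text
[ 557.5 -125.7  162. ] [ 581.5 -126.6  162. ] [ 569.5 -126.2  162. ] tip [ 544.6 -124.6  178. ]
[ 599.9 -219.9  449.6]
```

Emit:
play_rows([
  [1,0.05,0,0,0,0,0],
  [1,0.1,0,0,0,0,0],
  [1,0.114,0.04,0,0,0,0],
  [1,0.114,0.08,0.015,0,0,0],
  [1,0.114,0.0924,0.035,0,0,0],
  [1,0.114,0.0924,0.0476,0,0,0],
  [1,0.114,0.0924,0.0476,0,0,0],
  [1,0.114,0.0924,0.0476,0,0,0],
  [1,0.1,0.0924,0.0476,0,0,0],
  [1,0.085,0.0924,0.0476,0,0,0],
  [1,0.07,0.0924,0.0476,0,0,0],
  [1,0.055,0.0924,0.0476,0,0,0],
  [1,0.042,0.0924,0.0476,0,0,0],
  [1,0.034,0.0924,0.0476,0,0,0],
  [1,0.034,0.0924,0.0476,0,0,0],
  [1,0.034,0.0924,0.0476,0,0,0],
])

```text
t: 9.18
tool_pos: [569.3, -126.2, 401.9]
eef_rot: [-0.063, -3.14, -0.0]
force: [0.5, -0.4, -3.8]
width: 11.4
grasp_force: 30.0
```

```bash
python3 - <<'E'
from h import *
a=cam("scene");b=cam("side")
A=a["img"][170:300,190:310];B=b["img"][120:250,270:390]
cv2.imwrite("pics/c3.png",np.hstack([cv2.resize(A,(400,433),interpolation=3),cv2.resize(B,(400,433),interpolation=3)]))
E
```

```text
(no output)
```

View pics/c3.png

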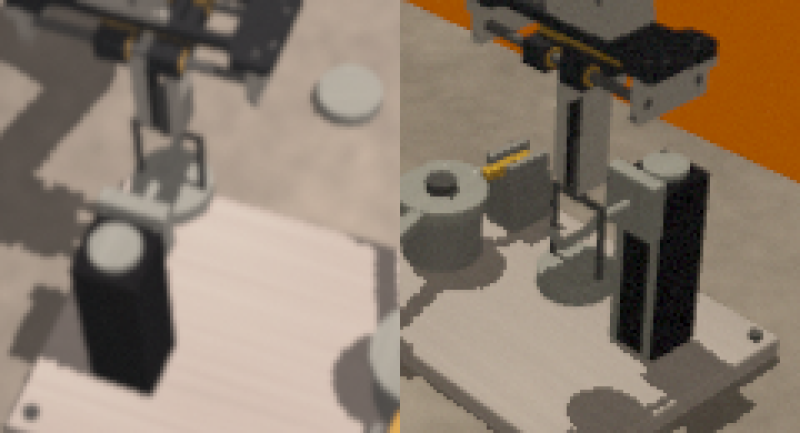

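The side crop shows the hook running from the carriage through the stirrup opening, past the near leg at (600,240). Now I'll lower it onto the seat.

Emit:
play_rows([
  [1,0,0,0.008,0,0,0],
  [1,0,0,0.016,0,0,0],
  [1,0,0,0.022,0,0,0],
  [1,0,0,0.026,0,0,0],
  [1,0,0,0.026,0,0,0],
  [1,0,0,0.026,0,0,0],
])

```text
t: 10.02
tool_pos: [569.7, -126.2, 376.3]
eef_rot: [0.063, 3.14, -0.0]
force: [0.5, 0.3, -3.4]
width: 11.5
grasp_force: 30.0
```

Emit:
play_rows([
  [1,0,0,0.001,0,0,0],
  [1,0,0,0.002,0,0,0],
  [1,0,0,0.003,0,0,0],
  [1,0,0,0.003,0,0,0],
])

```text
t: 10.52
tool_pos: [569.7, -126.2, 373.5]
eef_rot: [0.063, 3.14, -0.0]
force: [-0.5, -0.3, -0.6]
width: 11.5
grasp_force: 30.0
```

Emit:
play_rows([
  [0.5,0,0,0.0005,0,0,0],
  [0.3,0,0,0.0005,0,0,0],
  [0.3,0,0,0.0005,0,0,0],
  [0.3,0,0,0.0005,0,0,0],
  [0.3,0,0,-0.02,0,0,0],
  [0.3,0,0,-0.05,0,0,0],
  [0.3,0,0,-0.09,0,0,0],
  [0.3,0.03,0.0,-0.12,0,0,0],
  [0.3,0.06,0,-0.12,0,0,0],
  [0.3,0.06,0,-0.12,0,0,0],
])

```text
t: 11.78
tool_pos: [508.6, -123.6, 493.9]
eef_rot: [0.064, 3.14, -0.001]
force: [-0.8, 0.4, -0.1]
width: 32.9
grasp_force: 0.0
```

```bash
python3 - <<'E'
from h import *
np.set_printoptions(precision=1,suppress=True)
a=cam("scene");b=cam("side")
A=a["img"][170:300,190:350];B=b["img"][120:250,230:390]
cv2.imwrite("pics/c4.png",np.hstack([cv2.resize(A,(400,325),interpolation=3),cv2.resize(B,(400,325),interpolation=3)]))
H={}
for n,p in(("scene",a),("side",b)):
    for k in ("handle_mid","third_notch","pawl_seat"):
        m=viewer.mark_of(p,k)
        if m: H[n,k]=(p,m[0]["centre"]); print(n,k,m[0]["confidence"],m[0]["centre"])
for k in ("handle_mid","third_notch","pawl_seat"):
    try: print(k,tri([H["scene",k],H["side",k]]), atz(*H["scene",k],118),atz(*H["side",k],118))
    except KeyError: pass
print(r.sense())
E
```

```text
scene handle_mid 0.63 [294.7, 320.7]
scene third_notch 0.96 [292.4, 323.2]
scene pawl_seat 0.65 [293.4, 314.8]
side handle_mid 0.93 [187.3, 256.8]
side pawl_seat 0.89 [169.2, 291.9]
handle_mid (array([612.9, 124.5,  20.3]), [np.float64(36.777651593939574), np.float64(36.77765159393944)]) [687.5 101.7 118. ] [504.6  48.6 118. ]
pawl_seat (array([672.8,  86.8,  86.4]), [np.float64(0.18703896477116852), np.float64(0.1870389647711338)]) [688.2  88.4 118. ] [636.2  49.8 118. ]
{'t': 12.175, 'qpos': array([-0.4,  0. ,  1.5,  0. ,  1.6, -1.9]), 'joint_vel': array([-0., -0.,  0., -0., -0., -0.]), 'joint_efforts': array([ -0. , -31.5, -29.5,  -0. ,   0.1,   0. ]), 'tool_pos': array([ 510.2, -123.8,  492.5]), 'eef_rot': array([-0.1, -3.1, -0. ]), 'force': array([-0. ,  0.4,  0.6]), 'wrist_torque': array([ 0.1, -0.1,  0. ]), 'grasp_force': 0.0, 'width': 32.79032423802849}
```

View pics/c4.png

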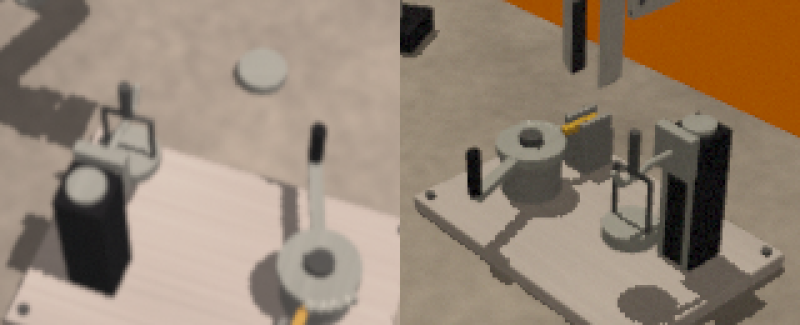

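The weight hangs by its stirrup on the hook and is free of the fingers, as both crops show. Now to the handle.

Emit:
play_rows([
  [0.3,0,0.05,0,0,0,0],
  [0.3,-0.02,0.1,0,0,0,0],
  [0.3,-0.038,0.15,0.02,0,0,0],
  [0.3,-0.038,0.175,0.05,0,0,0],
  [0.3,-0.038,0.175,0.072,0,0,0],
  [0.3,-0.038,0.175,0.072,0,0,0],
  [0.3,-0.038,0.175,0.072,0,0,0],
])

```text
t: 13.05
tool_pos: [555.1, 49.3, 421.9]
eef_rot: [0.064, 3.14, -0.0]
force: [-0.6, 0.1, 0.1]
width: 33.3
grasp_force: 0.0
```

```bash
cat > l.py <<'E'
from h import *
np.set_printoptions(precision=1,suppress=True)
w=cam("wrist"); print(r.sense()["tool_pos"])
for k,z in {"handle_mid":118,"third_notch":86,"pawl_seat":86,"unit":0,"hook_seat":160,"stirrup_bar":167}.items():
    for m in viewer.mark_of(w,k)[:2]: print(k,round(m["confidence"],2),np.array(m["centre"]),atz(w,m["centre"],z)[:2])
for m in viewer.recognise(w,"handle_mid"): print(m)
# dark blob of handle top
g=w["img"].max(2); 
R=np.array([proj(w,np.array([x,y,138.])) for x,y in((495,30),(535,30),(495,75),(535,75))]);lo=R.min(0).astype(int);hi=R.max(0).astype(int);print(lo,hi)
c=g[max(lo[1],0):hi[1],max(lo[0],0):hi[0]]; print(np.array2string(c[::3,::3],max_line_width=200))
E
python3 l.py
```

```text
[555.2  49.2 422.4]
handle_mid 0.77 [156.7 280.5] [510.1  48.8]
pawl_seat 0.85 [299.9 313.4] [672.9  78.1]
unit 0.84 [224.1 236.2] [608.2 -15.1]
hook_seat 0.76 [237.9  64.7] [ 563.5 -127.5]
stirrup_bar 0.58 [249.   61.9] [ 570.3 -126.5]
{'bbox': [269.7, 147.3, 353.9, 299.6], 'confidence': 0.73}
[256 139] [312 189]
[[135 135 134 133 132 129 129 128 130 131 129 130 130 131 131 129 129 129 131]
 [133 134 135 132 131 129 130 131 131 131 131 129 129 131 131 131 130 129 131]
 [ 68 127 133 130 128 129 130 132 133 133 133 131 130 131 131 132 131 131 132]
 [ 68  69  68  67  68  67  69 106  80 113  70  70  71  70  70  72  71  73  73]
 [ 79  79  79  79 110 156  45  36  36  37 111 156 156 155 155 156 156 156 156]
 [ 78  79  79  79  80 140  36  40  42  39  46 176 176 176 177 177 177 177 178]
 [ 80  80  81  82  82  46  41  42  44  45  40 178 178 178 179 180 179 181 181]
 [ 79  81  79  80  79  39  41  43  44  45  45 150 178 178 179 179 180 180 181]
 [171  79  80  80  80  38  41  42  42  45  44 133 178 180 180 180 181 182 183]
 [173  80  81  81  81  37  37  39  41  40  43 133 181 181 182 182 182 184 184]
 [171 143  80  79  80  80  37  38  38  38 136 135 149 174 176 176 176 177 179]
 [172 145  80  81  81  81  81 169 138 136 136 138 134 180 179 181 182 181 183]
 [167 145  78  80  79  78  78 123 138 139 136 137 134 173 174 174 175 176 176]
 [172 172  79  80  81  81  83 126 149 140 135 137 135 150 178 178 178 179 179]
 [175 175 178  83  82  83  83 125 172 138 137 136 136 133 181 181 182 183 182]
 [172 173 174  82  81  81  82  82 175 138 140 136 137 133 180 178 179 179 180]
 [171 171 171 144  80  80  80  81  83 149 139 134 136 136 162 178 178 178 179]]
```

Emit:
play_rows([
  [-0.1,0.02,-0.001,0,0,0,-9],
  [-0.1,0.043,-0.0015,0,0,0,-18],
  [-0.1,0.043,-0.0015,0.02,0,0,-18],
  [-0.1,0.043,-0.0015,0.05,0,0,-18],
  [-0.1,0.043,-0.0015,0.08,0,0,-18],
  [-0.1,0.043,-0.0015,0.11,0,0,-18],
  [-0.1,0.043,-0.0015,0.12,0,0,-18],
  [-0.1,0.043,-0.0015,0.12,0,0,-18],
])

```text
t: 14.45
tool_pos: [511.6, 49.7, 300.9]
eef_rot: [0.429, -3.111, -0.0]
force: [0.7, -0.5, -0.3]
width: 51.7
grasp_force: 0.0
```

Emit:
play_rows([
  [0.3,0,0,0,0,0,0],
  [0.5,0,0,0,0,0,0],
  [0.7,0,0,0,0,0,0],
  [1,0,0,0,0,0,0],
  [1,0,0,0,0,0,0],
  [1,0,0,0,0,0,0],
])

```text
t: 15.2
tool_pos: [512.0, 49.2, 301.6]
eef_rot: [-0.429, 3.111, -0.002]
force: [-0.6, -5.1, 1.7]
width: 15.2
grasp_force: 30.0
```

Emit:
play_rows([
  [1,0,0.0024,0,0,0,1.15],
  [1,-0.0001,0.0048,0,0,0,2.3],
  [1,-0.0002,0.006,0,0,0,2.9],
  [1,-0.0002,0.006,0,0,0,2.9],
])

```text
t: 15.7
tool_pos: [510.5, 55.0, 301.6]
eef_rot: [-0.35, 3.121, -0.003]
force: [0.2, -5.7, 3.8]
width: 15.4
grasp_force: 30.0
```

Emit:
play_rows([
  [1,0,0.0015,0,0,0,0.7],
  [1,0,0.003,0,0,0,1.4],
  [1,0,0.003,0,0,0,1.4],
])

```text
t: 16.08
tool_pos: [509.8, 58.3, 301.5]
eef_rot: [-0.312, 3.125, -0.002]
force: [-0.2, -6.3, 4.4]
width: 15.6
grasp_force: 30.0
```

Emit:
play_rows([
  [1,0,0.0015,0,0,0,0.7],
  [1,0,0.003,0,0,0,1.4],
  [1,0,0.003,0,0,0,1.4],
])

```text
t: 16.45
tool_pos: [509.2, 61.2, 301.5]
eef_rot: [-0.274, 3.129, -0.002]
force: [0.1, -4.9, 3.7]
width: 15.3
grasp_force: 30.0
```

Emit:
play_rows([
  [1,0,0.0015,0,0,0,0.7],
  [1,0,0.003,0,0,0,1.4],
  [1,0,0.003,0,0,0,1.4],
])

```text
t: 16.82
tool_pos: [508.6, 64.6, 301.5]
eef_rot: [-0.236, 3.132, 0.0]
force: [0.1, -3.4, 5.7]
width: 15.1
grasp_force: 30.0
```

Emit:
play_rows([
  [1,0,0.0015,0,0,0,0.7],
  [1,0,0.003,0,0,0,1.4],
  [1,0,0.003,0,0,0,1.4],
])

```text
t: 17.2
tool_pos: [508.1, 68.3, 301.5]
eef_rot: [-0.196, 3.134, 0.004]
force: [0.1, 0.6, 5.5]
width: 15.5
grasp_force: 30.0
```

```bash
cat > n.py <<'E'
from h import *
np.set_printoptions(precision=1,suppress=True)
s=r.sense(); print(s["t"],s["tool_pos"],s["force"],s["wrist_torque"],s["width"])
P={n:cam(n) for n in("scene","side","wrist")}
A=np.array([627.5,81.])
M={}
for k in("third_notch","pawl_seat","handle_mid"):
    for n,p in P.items():
        m=viewer.mark_of(p,k)
        if m:
            X=atz(p,m[0]["centre"],118 if k=="handle_mid" else 86); d=X[:2]-A
            M[n,k]=np.arctan2(d[1],d[0]); print(k,n,round(m[0]["confidence"],2),np.array(m[0]["centre"]),X,"r %.0f ang %.3f"%(np.hypot(*d),M[n,k]))
for n in P:
    if (n,"third_notch") in M and (n,"pawl_seat") in M: print(n,"notch y in pawl frame",47*np.sin(M[n,"third_notch"]-M[n,"pawl_seat"]))
E
python3 n.py
```

```text
17.2 [508.1  68.3 301.5] [0.1 0.6 5.5] [-0.1 -0.1 -0.2] 15.483516633646284
third_notch scene 0.78 [293.8 318.6] [671.2  95.2  86. ] r 46 ang 0.314
third_notch side 0.72 [170.3 287.9] [660.5  91.1  86. ] r 35 ang 0.298
pawl_seat scene 0.84 [292.3 311.1] [672.6  77.8  86. ] r 45 ang -0.072
pawl_seat side 0.75 [170.6 293.4] [670.9  78.8  86. ] r 43 ang -0.052
handle_mid scene 0.94 [227.5 324.5] [511.1  67.6 118. ] r 117 ang -3.027
handle_mid side 0.78 [187.1 248.8] [490.   64.1 118. ] r 139 ang -3.019
handle_mid wrist 0.7 [259.7 281.7] [507.7  67.6 118. ] r 121 ang -3.030
scene notch y in pawl frame 17.6977757397764
side notch y in pawl frame 16.087218228373796
```

Emit:
play_rows([
  [1,0,0.0015,0,0,0,0.7],
  [1,0,0.003,0,0,0,1.4],
  [1,0,0.003,0,0,0,1.4],
])

```text
t: 18.18
tool_pos: [507.8, 70.7, 301.5]
eef_rot: [-0.158, 3.136, 0.001]
force: [1.6, -2.2, 4.8]
width: 15.7
grasp_force: 30.0
```

Emit:
play_rows([
  [1,0,0.0015,0,0,0,0.7],
  [1,0,0.003,0,0,0,1.4],
  [1,0,0.003,0,0,0,1.4],
])

```text
t: 18.55
tool_pos: [507.7, 73.2, 301.5]
eef_rot: [-0.12, 3.138, -0.001]
force: [1.3, -4.7, 4.8]
width: 15.3
grasp_force: 30.0
```

Emit:
play_rows([
  [1,0,0.0015,0,0,0,0.7],
  [1,0,0.003,0,0,0,1.4],
  [1,0,0.003,0,0,0,1.4],
])

```text
t: 18.92
tool_pos: [507.5, 76.1, 301.5]
eef_rot: [-0.082, 3.139, -0.001]
force: [1.5, -5.3, 4.5]
width: 15.3
grasp_force: 30.0
```

Emit:
play_rows([
  [1,0,0.0015,0,0,0,0.7],
  [1,0,0.003,0,0,0,1.4],
  [1,0,0.003,0,0,0,1.4],
])

```text
t: 19.3
tool_pos: [507.3, 79.0, 301.5]
eef_rot: [-0.044, 3.14, -0.002]
force: [1.7, -6.0, 5.2]
width: 15.6
grasp_force: 30.0
```

Emit:
play_rows([
  [1,0,0.0015,0,0,0,0.7],
  [1,0,0.003,0,0,0,1.4],
  [1,0,0.003,0,0,0,1.4],
])

```text
t: 19.68
tool_pos: [507.3, 82.0, 301.5]
eef_rot: [-0.005, 3.14, -0.002]
force: [1.7, -5.0, 3.9]
width: 15.3
grasp_force: 30.0
```

Emit:
play_rows([
  [1,0,0.0015,0,0,0,0.7],
  [1,0,0.003,0,0,0,1.4],
  [1,0,0.003,0,0,0,1.4],
])

```text
t: 20.05
tool_pos: [507.3, 85.0, 301.5]
eef_rot: [0.033, 3.139, -0.002]
force: [1.6, -5.3, 5.2]
width: 15.4
grasp_force: 30.0
```

Emit:
play_rows([
  [1,0,0.0015,0,0,0,0.7],
  [1,0,0.003,0,0,0,1.4],
  [1,0,0.003,0,0,0,1.4],
])

```text
t: 20.42
tool_pos: [507.4, 88.2, 301.5]
eef_rot: [0.071, 3.138, -0.001]
force: [2.7, -4.6, 4.2]
width: 15.4
grasp_force: 30.0
```

Emit:
play_rows([
  [1,0,0.0015,0,0,0,0.7],
  [1,0,0.003,0,0,0,1.4],
  [1,0,0.003,0,0,0,1.4],
])

```text
t: 20.8
tool_pos: [507.6, 92.0, 301.5]
eef_rot: [0.11, 3.137, 0.003]
force: [5.0, 0.4, 3.5]
width: 16.1
grasp_force: 30.0
```

Emit:
play_rows([
  [1,-0.0001,0.0015,0,0,0,0.7],
  [1,-0.0003,0.003,0,0,0,1.4],
  [1,-0.0003,0.003,0,0,0,1.4],
])

```text
t: 21.18
tool_pos: [508.0, 94.3, 301.5]
eef_rot: [0.147, 3.136, -0.001]
force: [3.6, -3.2, 5.2]
width: 15.4
grasp_force: 30.0
```

Emit:
play_rows([
  [1,-0.0001,0.0015,0,0,0,0.7],
  [1,-0.0002,0.003,0,0,0,1.4],
  [1,-0.0002,0.003,0,0,0,1.4],
])

```text
t: 21.55
tool_pos: [508.4, 96.8, 301.5]
eef_rot: [0.185, 3.135, -0.003]
force: [4.0, -4.7, 5.2]
width: 15.5
grasp_force: 30.0
```

Emit:
play_rows([
  [1,-0.0001,0.0015,0,0,0,0.7],
  [1,-0.0002,0.003,0,0,0,1.4],
  [1,-0.0002,0.003,0,0,0,1.4],
])

```text
t: 21.92
tool_pos: [508.9, 99.6, 301.5]
eef_rot: [0.224, 3.132, -0.003]
force: [3.1, -5.9, 5.1]
width: 15.5
grasp_force: 30.0
```

Emit:
play_rows([
  [1,-0.0001,0.0015,0,0,0,0.7],
  [1,-0.0002,0.003,0,0,0,1.4],
  [1,-0.0002,0.003,0,0,0,1.4],
])

```text
t: 22.3
tool_pos: [509.4, 102.5, 301.4]
eef_rot: [0.262, 3.13, -0.004]
force: [2.5, -5.9, 5.9]
width: 15.6
grasp_force: 30.0
```

Emit:
play_rows([
  [1,-0.0001,0.0015,0,0,0,0.7],
  [1,-0.0002,0.003,0,0,0,1.4],
  [1,-0.0002,0.003,0,0,0,1.4],
])

```text
t: 22.68
tool_pos: [510.0, 105.4, 301.4]
eef_rot: [0.3, 3.127, -0.004]
force: [2.4, -7.3, 7.0]
width: 15.6
grasp_force: 30.0
```

Emit:
play_rows([
  [1,-0.0001,0.0015,0,0,0,0.7],
  [1,-0.0002,0.003,0,0,0,1.4],
  [1,-0.0002,0.003,0,0,0,1.4],
])

```text
t: 23.05
tool_pos: [510.7, 108.2, 301.4]
eef_rot: [0.338, 3.123, -0.004]
force: [1.8, -6.8, 5.8]
width: 15.5
grasp_force: 30.0
```

Emit:
play_rows([
  [1,-0.0001,0.0015,0,0,0,0.7],
  [1,-0.0002,0.003,0,0,0,1.4],
  [1,-0.0002,0.003,0,0,0,1.4],
])

```text
t: 23.42
tool_pos: [511.5, 111.4, 301.4]
eef_rot: [0.377, 3.119, -0.003]
force: [1.6, -7.0, 6.9]
width: 15.6
grasp_force: 30.0
```

Emit:
play_rows([
  [1,0,0.001,0,0,0,0.5],
  [1,-0.0001,0.002,0,0,0,1],
  [1,-0.0001,0.002,0,0,0,1],
])

```text
t: 23.8
tool_pos: [512.2, 114.3, 301.4]
eef_rot: [0.405, 3.114, 0.003]
force: [4.1, 0.3, 4.8]
width: 15.4
grasp_force: 30.0
```

Emit:
play_rows([
  [1,0,0.001,0,0,0,0.5],
  [1,-0.0001,0.002,0,0,0,1],
  [1,-0.0001,0.002,0,0,0,1],
])

```text
t: 24.18
tool_pos: [512.8, 116.0, 301.4]
eef_rot: [0.431, 3.111, 0.001]
force: [2.9, -1.5, 6.1]
width: 15.7
grasp_force: 30.0
```

The third force drop (-7.0 to +0.3 N) came 24 mm after the second, as expected. I'll cross-check the count with the networks.

```bash
python3 n.py; python3 - <<'E'
from h import *
np.set_printoptions(precision=1,suppress=True)
P={n:cam(n) for n in("scene","side")}
for k in("stirrup_bar","hook_seat"):
  for n,p in P.items():
    print(k,n,proj(p,np.array([569.5,-126.2,182 if k[0]=="s" else 175]))[::-1],[(np.array(m["centre"]),round(m["confidence"],2)) for m in viewer.mark_of(p,k)[:3]])
E
```

```text
24.175 [512.8 116.  301.4] [ 2.9 -1.5  6.1] [-0.3 -0.7 -0.2] 15.681958999123815
third_notch scene 0.9 [293.8 313.1] [674.9  83.1  86. ] r 47 ang 0.045
third_notch side 0.92 [170.3 292.8] [670.8  81.2  86. ] r 43 ang 0.004
third_notch wrist 0.62 [99.2 54.5] [392.4  12.   86. ] r 245 ang -2.856
pawl_seat scene 0.58 [288.7 311.6] [663.4  76.6  86. ] r 36 ang -0.123
pawl_seat side 0.88 [169.2 292.3] [674.1  86.6  86. ] r 47 ang 0.120
handle_mid scene 0.81 [232.9 344.6] [512.2 117.8 118. ] r 121 ang 2.833
handle_mid side 0.83 [177.8 239.2] [501.1 117.7 118. ] r 132 ang 2.859
handle_mid wrist 0.81 [258.7 280.3] [511.2 114.9 118. ] r 121 ang 2.858
scene notch y in pawl frame 7.819826108983981
side notch y in pawl frame -5.427146136432912
stirrup_bar scene [212.3 239.7] [(array([213.9, 241.3]), 0.85), (array([168.9, 167. ]), 0.59), (array([157.2, 201.2]), 0.45)]
stirrup_bar side [183.5 323. ] [(array([304.1, 373.4]), 0.84), (array([321.5, 320.7]), 0.74), (array([215.4, 300.4]), 0.7)]
hook_seat scene [214.  239.9] [(array([215.4, 243.1]), 0.66), (array([232.1, 346.7]), 0.33), (array([222.6, 161.6]), 0.2)]
hook_seat side [185.9 322.9] [(array([187.6, 324.9]), 0.94)]
```

```bash
python3 -c "
from bench import r
print(r.sign_off())"
```

```text
the job is handed in; nothing more can be done
None
```

I handed the job in at about 24 s of the 64 s limit: the weight hangs by its stirrup on the hook, released before the lever was moved, and the lever was swung three clicks (three force drops about 24 mm apart) with the gripper still holding the handle; the sign-off returned no verdict.

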